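Put the charged hand warmer away in its case

ROBOT

A 6-joint arm with a two-finger parallel gripper is mounted at the origin on the work surface. World frame = base frame: x ahead of the robot, y to its left, z up, the work surface at z = 0. Lengths are in mm, angles in degrees, forces in N, time in s.
With the tool pointing down it reaches from about 350 to 725 mm from the base axis. Payload 4.3 kg.
Tool frame: the origin (TCP) lies at the very end of the fingers, on their centre line; the grasp point (between the pads) lies 19 mm behind it; z points along the fingers, y is the direction in which the jaws open and shut (so a half turn about z gives the same grasp; the last joint's range is limited). The gripper opens to 85 mm and grips with 20 to 120 N. Pads are 22 mm wide; open, the fingers measure 114 mm over their backs; the gripper's body (76 mm by 85 mm) begins 54 mm behind the grasp point. The pads swing forward as they close: fully open they stand 13 mm farther back than shut.
Start: joints at [59.742, 21.618, 4.641, 73.018, 0, 83.68], TCP at [233.318, 525.576, 231.329] pointing down, gripper open.
Joint ranges: [-156.06, 156.06], [-48.1, 94.91], [-58.44, 69.94], [-101.28, 121.22], [-78.64, 73.56], [-180, 180]. Speed limits (degrees/s): [147.25, 147.25, 180, 180, 180, 180].

INTERFACE

Orientations are given as a 3x3 rotation matrix whose columns are the frame's x, y, z axes.
In Python, from rig import sensors, viewer, robot gives the robot as it stands.
- The arm moves only by the shell command python3 -m crank 'ROWS' [FORCE]. ROWS is JSON, a list of rows, each a list of 3 entries, a list of its own where there are three numbers: the turn, a rotation vector about the tool's x, y, z in rad, then the shift along the tool's x, y, z in m, then the finger opening in m, from 0 to 0.0854. In form: [[[wx, wy, wz], [dx, dy, dz], jaw], ...]. A call has exactly 8 rows; each row is the pose to reach, as a shift and turn from the pose commanded when the call began, along the tool's axes at that moment; what a row does not reach only later rows make up. A row lasts 1/8 s, in which the tool goes at most 62.5 mm and 10.7 degrees, less where a joint would pass 70% of its speed; a pose out of reach is approached as far as the arm can. A call with a gripper value outside its range is refused whole. The fingers move at their own pace and stop on an object; FORCE is the grip in N (left out, the last holds). Time passes only in rows, so rows that repeat a pose let the fingers close, or fill a call up. It gives the time, the measured TCP pose, the force and the opening at its end, in the units of the state.
- sensors.state(): the state, without advancing time (a new reading comes with each control period).
- viewer.read_camera(name): name is "scene" or "top" or "wrist"; returns a dict with "img" (480x640x3 uint8, red, green, blue), "range_z" (480x640 float32, mm along the optical axis (not along the pixel's ray), 0 where there is no reading), "fx", "fy", "cx", "cy" (pixels), "camera_from_world" (4x4, takes a point from world to camera coordinates); the wrist camera has in their place "hand_eye" (4x4, takes a point from camera to tool coordinates, whose origin is the TCP and whose axes are the flange's). Camera axes: x right, y down, z forward; pixel columns grow to the right and rows downward; lengths in mm; the calibration is good to about 2 mm. A picture is of the moment at which its call begins: read the wrist's pose just before it.
- robot.finish_job(): hands the job in, once; it reports no verdict.
The state is a dict: "time_s": time; "q": joint angles; "qvel": joint speeds; "tau": joint torques, N m; "tool_pos": TCP position; "eef_rot": TCP orientation; "wrist_force": force on the tool from outside, world axes, zero at the start; "torque": the same for the moment, N m; "width": finger opening in mm.
Only numpy, scipy, OpenCV 4.12 (cv2) and the standard library are available. Lean on these libraries where they do the work, as an engineer would, in place of code of your own. Each camera call takes 0.05 s, during which the arm holds its last target.

TASK

Take the hand warmer out of its charging dock, slide it foot first (black grip end up) all the way down into the open silver case, and then shut the case's hinged lid completely. Leave the other things on the nightstand where they are.

Things in the scene. Friction and masses are not known exactly. Their poses are not given: they have to be found in the camera images.
- warmer: Loose hand warmer, an upright rigid slab, orange with a black top third and black foot, 24 (its x) x 56 (its y) x 90 mm tall, about 150 g. Origin at the centre of its underside, z up. The lowest 4 mm are stepped in to 19 x 51 mm as a lead-in. Starts standing in the dock; same either way round (half turn about z). Best pinched across x near the top.
- dock: White charging dock fixed to the nightstand, 60 (x) x 92 (y) x 17 mm high, with a loose pocket 28 x 60 mm, 12 mm deep, pocket floor 5 mm above the nightstand. Origin at the centre of its underside. The warmer lifts straight up out of it.
- case: Silver aluminium case standing upright on a thin black foot (66 x 100 x 4 mm), fixed. Outer 32 (its x) x 64 (its y) x 99 mm tall, open at the top; straight bore 26 (x) x 58 (y), 93 mm deep, walls 3 mm: 2 mm play in all round the warmer. Origin under its centre, z up.
- case_floor (a point): Centre of the case's inner floor, 6 mm above the nightstand, axes as the case's; the warmer's origin is here when it is fully home.
- case_mouth (a point): Centre of the case's mouth at rim height, 99 mm above the nightstand, axes as the case's. Each wide face (+x, -x) has a thumb cut-out from the rim, 40 mm wide (centred) and 40 mm deep, so fingers can pinch the warmer across x until it is home. When home, the warmer's top lies 3 mm below the rim.
- case_hinge (a point): Middle of the lid's hinge line on the rim of the case's narrow +y side (32 mm along the case's +y from the mouth centre, 99 mm high). The hinge line runs along the case's x.
- case_lid (a joint): Lid hinge angle, rad: 0 shut flat on the rim, 1.57 upright, up to 2.5 leaning back outward to the case's +y side. Starts at 2.05 to 2.45. Light plate, 32 (x) x 64 mm (hinge line to free edge), its top 4 mm above the rim when shut. Slight hinge friction (0.025 N m): stays where it is left. Push it over from its outer side and press it down from above.
- lid_edge (a point): Middle of the lid's free edge, 64 mm from the hinge line; when shut it lies 32 mm along the case's -y from the mouth centre, 101 mm high.
- vitamin_tube: Bystander: clear plastic vitamin tube with white cap, diameter 28, 106 mm tall; origin under its centre.
- spoon_rest: Bystander: flat wooden spoon rest, about 170 x 70 x 16 mm, origin under its broad end, handle towards its -x.
- ashtray: Bystander: empty brown ceramic ashtray, diameter 110, 32 mm high; origin under its centre.
- mug: Bystander: blue ceramic mug, diameter 76, 85 mm high, handle towards its +y; origin under its centre.
- book: Bystander: green book lying flat, 130 x 190 x 22 mm; origin under its centre.
- clock: Bystander: wooden bedside clock, 50 x 90 x 75 mm high; origin under its centre.
- peg_strip: Fixed white plastic peg board strip on a foot near the left edge, 300 (x) x 50 x 93 mm high; origin under its centre.
There are look-alikes about, which are no part of the job. Leave any purple look-alike of the case alone. Of the things that look like the warmer, the larger one is meant.

How it is judged (in metres and radians):
On the way:
1. The warmer stands fully home in the case, with the lid still open (horizontal distance between warmer and case_floor below 0.004 m and z of warmer in the frame of case_floor below 0.003 m and angle between warmer's own z axis and vertical below 0.08 rad and value of joint case_lid above 0.5 rad), for 0.2 s.
At the end, for the whole second after the job is handed in: The warmer stands upright (within 0.08 rad, black end up) in the case, its underside within 3 mm of the case floor and within 4 mm of its centre, at rest, and the lid is shut (below 0.06 rad) (horizontal distance between warmer and case_floor below 0.004 m and z of warmer in the frame of case_floor below 0.003 m and angle between warmer's own z axis and vertical below 0.08 rad and value of joint case_lid below 0.06 rad and linear speed of warmer below 0.02 m/s); the robot touches nothing.
It fails at once if A bystander (vitamin tube, spoon rest, ashtray, mug, book or clock) is moved more than 20 mm (distance of any of vitamin_tube, spoon_rest, ashtray, mug, book, clock from where it was at the start of the episode above 0.02 m).
It also fails if it takes over 59 s, if anything falls off the work surface, if the arm or the gripper's body presses on something with over 40 N, if the wrist force passes 120 N, or if a joint passes its speed limit or range.

## Working session

There is one attempt and no reset: what is moved stays moved. The work goes in short steps, Python scripts to look and compute and a shell command to move; the robot and the scene stay as the last step left them, time stands still between calls to the robot, and variables do not carry over. Pictures are saved under pics/ and viewed, and the job is handed in when it is done.

```bash
ls; mkdir -p pics
python3 - <<'E'
from rig import sensors, viewer, robot
import cv2, numpy as np, pickle
s=sensors.state();print(s['time_s'],s['tool_pos'],np.round(s['eef_rot'],3),s['width'])
d={}
for n in ['scene','top','wrist']:
    c=viewer.read_camera(n); d[n]=c
    cv2.imwrite(f'pics/{n}0.png',c['img'][:,:,::-1])
    print(n,c['fx'],c['fy'],c['cx'],c['cy']); print(np.round(c.get('camera_from_world',c.get('hand_eye')),3))
pickle.dump((s,d),open('d0.pkl','wb'))
E
```

```text
pics
0.0 [232.96693161 524.97154189 230.34105652] [[-0.914  0.406 -0.001]
 [ 0.406  0.914 -0.002]
 [ 0.    -0.002 -1.   ]] 85.6337617631159
scene 484.3228955225308 484.3228955225308 316.85309663064095 245.42205846379562
[[ 6.050000e-01  7.960000e-01 -2.000000e-03 -3.978080e+02]
 [ 5.430000e-01 -4.140000e-01 -7.300000e-01 -2.201810e+02]
 [-5.820000e-01  4.410000e-01 -6.830000e-01  1.458417e+03]
 [ 0.000000e+00  0.000000e+00  0.000000e+00  1.000000e+00]]
top 467.94787812174576 467.94787812174576 320.35023390304036 246.52847428845732
[[-1.800000e-02 -1.000000e+00 -9.000000e-03  5.783600e+01]
 [-9.890000e-01  2.000000e-02 -1.450000e-01  5.590310e+02]
 [ 1.450000e-01  7.000000e-03 -9.890000e-01  1.278837e+03]
 [ 0.000000e+00  0.000000e+00  0.000000e+00  1.000000e+00]]
wrist 414.5424285713222 414.5424285713222 318.37443660393575 233.05470338539078
[[ 1.00000e-03 -9.52000e-01 -3.06000e-01  7.79410e+01]
 [ 1.00000e+00  1.00000e-03  0.00000e+00  6.76000e-01]
 [ 0.00000e+00 -3.06000e-01  9.52000e-01 -1.42801e+02]
 [ 0.00000e+00  0.00000e+00  0.00000e+00  1.00000e+00]]
```

View pics/scene0.png

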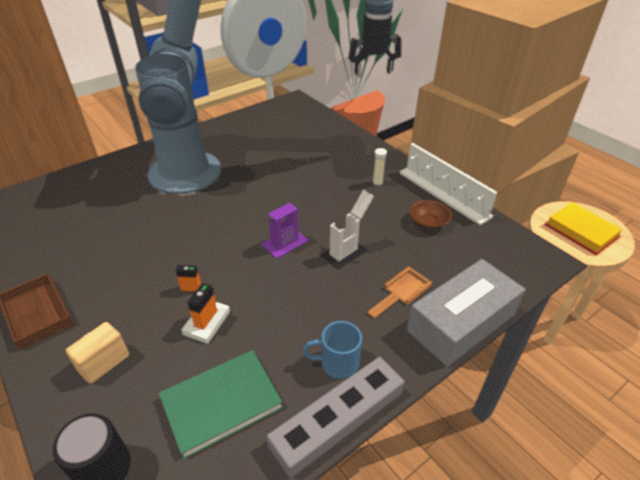

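View pics/top0.png

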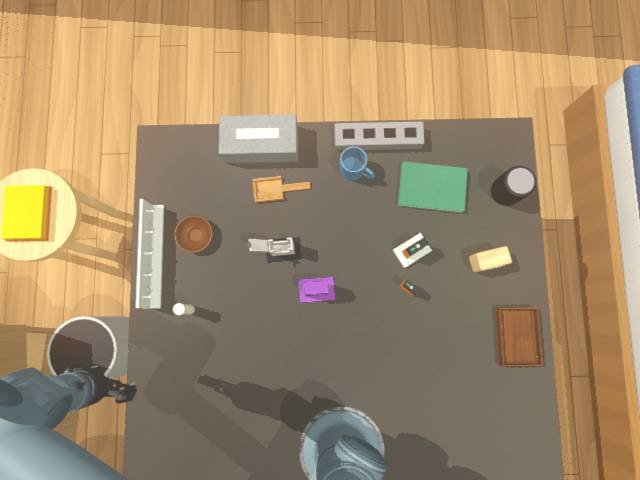

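View pics/wrist0.png

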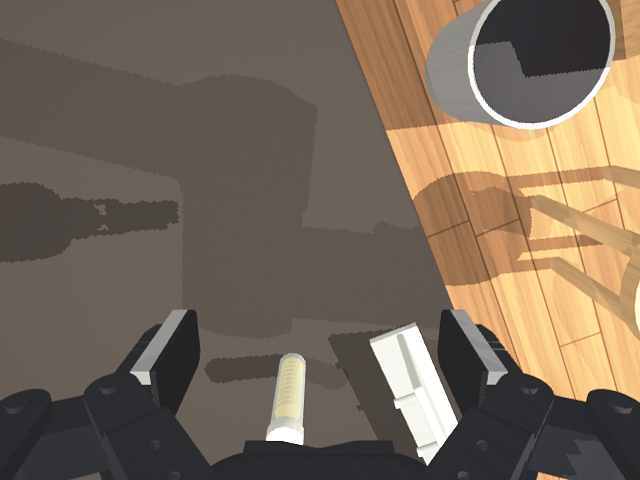

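The scene shows a few candidates. The orange/black slabs are at scene (203,308), in the white dock, and at (188,278), smaller and standing alone. The cases are at (345,240), silver with an open lid, and (285,228), purple. The docked slab and the silver case fit the description, and I'll confirm both in an enlarged crop.

```bash
cat > h.py <<'E'
import numpy as np, cv2, pickle
def cloud(c,T=None):
    """world points for each pixel"""
    z=c['range_z'].astype(float); v,u=np.mgrid[0:480,0:640]
    P=np.stack([(u-c['cx'])/c['fx']*z,(v-c['cy'])/c['fy']*z,z],-1)
    M=np.linalg.inv(c['camera_from_world']) if T is None else T
    return P@M[:3,:3].T+M[:3,3]
def wristT(s,c):
    B=np.eye(4);B[:3,:3]=s['eef_rot'];B[:3,3]=s['tool_pos'];return B@np.array(c['hand_eye'])
def ray(c,uv,zpl,T=None):
    M=np.linalg.inv(c['camera_from_world']) if T is None else T
    uv=np.atleast_2d(uv).astype(float)
    d=np.c_[(uv[:,0]-c['cx'])/c['fx'],(uv[:,1]-c['cy'])/c['fy'],np.ones(len(uv))]@M[:3,:3].T
    o=M[:3,3]; return o+d*((zpl-o[2])/d[:,2])[:,None]
E
python3 - <<'E'
from h import *
s,d=pickle.load(open('d0.pkl','rb'))
a=d['scene']['img'][250:350,150:250,::-1]; b=d['scene']['img'][185:285,295:395,::-1]
e=d['top']['img'][220:300,240:340,::-1];f=d['top']['img'][220:300,370:470,::-1]
r=lambda i,h:cv2.resize(i,(400,h),interpolation=cv2.INTER_CUBIC)
cv2.imwrite('pics/crop1.png',np.vstack([np.hstack([r(a,300),r(b,300)]),np.hstack([r(f,300),r(e,300)])]))
for n in ['top','scene']:
    W=cloud(d[n]);img=d[n]['img'];hsv=cv2.cvtColor(img,cv2.COLOR_RGB2HSV)
    H,S,V=cv2.split(hsv)
    reg=(W[...,0]>250)&(W[...,0]<800)&(abs(W[...,1])<450)
    for name,m in dict(orange=(H<16)&(S>200)&(V>150),case=(S<45)&(V>90)&(W[...,2]>20),white=(S<40)&(V>170)&(W[...,2]<30)).items():
        m=(m&reg).astype(np.uint8)
        k,l,st,ce=cv2.connectedComponentsWithStats(m)
        for i in range(1,k):
            if st[i,4]>15:
                P=W[l==i]; print(n,name,st[i],np.round(ce[i]),'min',P.min(0).round(),'max',P.max(0).round())
E
```

```text
top case [406 237  23  19 156] [418. 245.] min [ 369. -245.   20.] max [ 572.   38. 1347.]
top case [248 238  47  17 467] [269. 246.] min [369.  38.  20.] max [ 577.  234. 1347.]
top case [405 280  15  14  85] [412. 287.] min [ 423. -220.   61.] max [ 459. -182.   76.]
top case [174 303  17  12 133] [180. 309.] min [369.  38.  26.] max [ 408.  438. 1347.]
top white [393 233  39  35 468] [411. 251.] min [ 501. -274.   -7.] max [ 600. -162.   24.]
top white [272 243  19   9 117] [281. 247.] min [554. 135.  -2.] max [576. 185.  30.]
scene orange [179 275  21  15 206] [189. 283.] min [ 433. -218.    7.] max [ 460. -179.   48.]
scene orange [191 297  25  31 323] [204. 314.] min [ 544. -243.   21.] max [ 575. -188.   70.]
scene case [375 149  11  12 111] [380. 154.] min [378. 404.  81.] max [408. 437. 110.]
scene case [ 330  190   43   67 1163] [349. 227.] min [538. 121.  20.] max [579. 236. 155.]
scene case [184 266   5   4  18] [186. 268.] min [ 432. -202.   67.] max [ 444. -192.   72.]
scene case [196 291   7   5  29] [199. 293.] min [ 540. -221.   93.] max [ 555. -209.   99.]
scene white [183 302  46  38 538] [208. 323.] min [ 512. -268.   -3.] max [ 596. -156.   23.]
```

View pics/crop1.png

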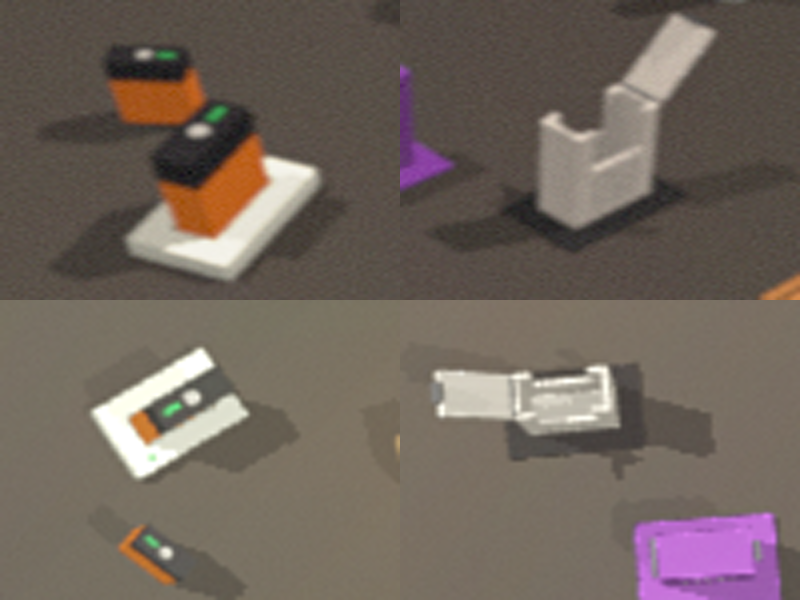

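The top-left crop confirms the docked slab: its top is about 95 mm high, against about 75 mm for the lone one. It's in the white dock, so it is the warmer. The silver case is open, with the lid leaning to world +y; the purple one is left alone. Next, poses.

Run:
```python
from h import *
s,d=pickle.load(open('d0.pkl','rb'))
c=d['top'];img=c['img'];H,S,V=cv2.split(cv2.cvtColor(img,cv2.COLOR_RGB2HSV))
W=cloud(c)
# dock
m=np.zeros((480,640),np.uint8);m[225:275,385:440]=1
wm=((S<60)&(V>150)&(m>0)).astype(np.uint8)
wm=cv2.morphologyEx(wm,cv2.MORPH_OPEN,np.ones((2,2)))
pts=np.argwhere(wm)[:,::-1]
P=ray(c,pts,17)[:,:2].astype(np.float32)
print('dock',cv2.minAreaRect(P))
for n in ['top','scene']:
    W=cloud(d[n])
    # warmer points by height
    r=(W[...,2]>80)&(W[...,2]<110)&(abs(W[...,0]-560)<70)&(abs(W[...,1]+210)<70)
    Q=W[r].astype(np.float32);print(n,'warmer top',len(Q),cv2.minAreaRect(Q[:,:2]),np.median(Q[:,2]))
    r=(W[...,2]>85)&(W[...,2]<105)&(abs(W[...,0]-560)<60)&(abs(W[...,1]-155)<50)
    Q=W[r].astype(np.float32);print(n,'case rim',len(Q),cv2.minAreaRect(Q[:,:2]),np.median(Q[:,2]))
    r=(W[...,2]>108)&(W[...,2]<175)&(abs(W[...,0]-560)<60)&(abs(W[...,1]-200)<70)
    Q=W[r].astype(np.float32);print(n,'lid',len(Q),cv2.minAreaRect(Q[:,:2]),Q.min(0),Q.max(0))
    r=(W[...,2]>20)&(W[...,2]<90)&(abs(W[...,0]-560)<60)&(abs(W[...,1]-155)<50)
    Q=W[r].astype(np.float32);print(n,'case body',len(Q),cv2.minAreaRect(Q[:,:2]))
# purple
r=(H>130)&(H<160)&(S>120);pp=cloud(c)[r];print('purple',pp.min(0),pp.max(0))
```

```text
dock ((546.5330810546875, -217.4928741455078), (63.432891845703125, 97.6380615234375), 31.090280532836914)Traceback (most recent call last):
  File "<stdin>", line 16, in <module>
cv2.error: OpenCV(4.12.0) /io/opencv/modules/imgproc/src/convhull.cpp:143: error: (-215:Assertion failed) total >= 0 && (depth == CV_32F || depth == CV_32S) in function 'convexHull'
```

Run:
```python
from h import *
s,d=pickle.load(open('d0.pkl','rb'))
R=lambda Q:cv2.minAreaRect(np.ascontiguousarray(Q[:,:2],dtype=np.float32)) if len(Q)>3 else None
for n in ['top','scene']:
    W=cloud(d[n])
    for name,(a,b,x,dx,y,dy) in dict(warm=(82,110,560,70,-210,70),rim=(85,105,560,60,155,50),lid=(108,175,560,60,200,70),body=(20,90,560,60,155,50)).items():
        Q=W[(W[...,2]>a)&(W[...,2]<b)&(abs(W[...,0]-x)<dx)&(abs(W[...,1]-y)<dy)]
        print(n,name,len(Q),R(Q),Q.min(0).round() if len(Q) else '',Q.max(0).round()if len(Q) else '')
c=d['top'];H,S,V=cv2.split(cv2.cvtColor(c['img'],cv2.COLOR_RGB2HSV))
pp=cloud(c)[(H>130)&(H<160)&(S>120)];print('purple',pp.min(0),pp.max(0))
```

```text
top warm 190 ((549.9586181640625, -215.90548706054688), (23.963518142700195, 56.27852249145508), 30.726377487182617) [ 527. -245.   82.] [ 572. -186.  101.]
top rim 94 ((559.3873901367188, 160.09375), (31.355154037475586, 72.45677947998047), 4.393420219421387) [541. 123.  85.] [577. 195. 105.]
top lid 191 ((555.7285766601562, 213.29342651367188), (32.55317306518555, 41.369781494140625), 4.386498928070068) [538. 192. 108.] [572. 234. 157.]
top body 175 ((559.9568481445312, 155.16259765625), (32.747886657714844, 62.65102767944336), 4.791163921356201) [541. 123.  20.] [577. 186.  90.]
scene warm 378 ((548.8661499023438, -215.91854858398438), (26.445650100708008, 60.50982666015625), 31.155153274536133) [ 523. -246.   82.] [ 575. -186.   99.]
scene rim 214 ((558.91748046875, 158.20904541015625), (34.95813751220703, 74.85000610351562), 4.7344183921813965) [539. 121.  85.] [579. 196. 105.]
scene lid 285 ((555.2355346679688, 213.87600708007812), (34.6464729309082, 43.15777587890625), 3.154228448867798) [538. 193. 108.] [573. 236. 155.]
scene body 694 ((559.5980834960938, 154.73275756835938), (35.63121032714844, 67.61451721191406), 5.777526378631592) [540. 121.  20.] [579. 190.  90.]
purple [368.7757764   12.96082031  -4.45339076] [ 474.73905643  110.73002947 1346.77990487]
```

```bash
cat >> h.py <<'E'
from scipy.spatial.transform import Rotation as Ro
def plan(s,p,yaw):
    R=np.array(s['eef_rot']);a=np.radians(yaw)
    y=np.array([np.cos(a),np.sin(a),0]);z=np.array([0,0,-1.]);x=np.cross(y,z)
    G=np.stack([x,y,z],1)
    print('rot',(Ro.from_matrix(R.T@G).as_rotvec()).round(3),'shift m',(R.T@(np.array(p)-s['tool_pos'])/1000).round(4))
E
python3 - <<'E'
from h import *
from rig import sensors
plan(sensors.state(),[550,-216,210],211)
E
```

```text
rot [-0.00e+00 -2.00e-03 -2.53e+00] shift m [-0.5904 -0.5487  0.0214]
```

```bash
python3 -m crank '[[[0,0,-0.1],[-0.025,-0.023,0],0.0854],[[0,0,-0.25],[-0.062,-0.057,0],0.0854],[[0,0,-0.42],[-0.1,-0.093,0],0.0854],[[0,0,-0.6],[-0.14,-0.13,0],0.0854],[[0,0,-0.78],[-0.18,-0.167,0],0.0854],[[0,0,-0.96],[-0.22,-0.204,0],0.0854],[[0,0,-1.14],[-0.26,-0.242,0],0.0854],[[0,0,-1.32],[-0.3,-0.279,0],0.0854]]'
python3 - <<'E'
from h import *
from rig import sensors
plan(sensors.state(),[550,-216,210],211)
E
```

```text
time_s: 1.15
tool_pos: [388.9, 162.7, 231.2]
eef_rot: [[-0.688, -0.725, 0.0], [-0.725, 0.688, 0.0], [-0.0, 0.0, -1.0]]
wrist_force: [0.6, 0.2, 0.3]
width: 85.2
rot [-0.   0.  -1.3] shift m [ 0.1638 -0.3775  0.0212]
```

```bash
python3 -m crank '[[[0,0,-0.18],[0.028,-0.052,0.003],0.0854],[[0,0,-0.36],[0.057,-0.104,0.006],0.0854],[[0,0,-0.54],[0.085,-0.156,0.01],0.0854],[[0,0,-0.72],[0.113,-0.208,0.013],0.0854],[[0,0,-0.88],[0.14,-0.258,0.016],0.0854],[[0,0,-1.03],[0.163,-0.3,0.018],0.0854],[[0,0,-1.14],[0.18,-0.33,0.02],0.0854],[[0,0,-1.21],[0.19,-0.3485,0.021],0.0854]]'
python3 - <<'E'
from h import *
from rig import sensors,viewer
s=sensors.state();plan(s,[550,-216,210],211)
c=viewer.read_camera('wrist');cv2.imwrite('pics/w1.png',c['img'][:,:,::-1]);pickle.dump((s,c),open('w1.pkl','wb'))
T=wristT(s,c);W=cloud(c,T);Q=W[(W[...,2]>88)&(W[...,2]<105)&(abs(W[...,0]-550)<50)&(abs(W[...,1]+216)<50)]
print(len(Q),cv2.minAreaRect(np.ascontiguousarray(Q[:,:2],dtype=np.float32)),np.median(Q[:,2]),s['qvel'])
E
```

```text
time_s: 2.15
tool_pos: [508.9, -216.8, 209.5]
eef_rot: [[0.431, -0.902, -0.001], [-0.902, -0.431, 0.0], [-0.0, 0.0, -1.0]]
wrist_force: [-0.5, 1.0, -0.6]
width: 85.6
rot [ 0.     0.    -0.095] shift m [ 0.017  -0.0374 -0.0006]
3403 ((549.3067016601562, -215.06101989746094), (24.35796356201172, 56.45869445800781), 31.119409561157227) 95.23744226895451 [-10.67535271  11.56742269  15.28593531   4.84762928   0.7829062
 -42.55281156]
```

View pics/w1.png

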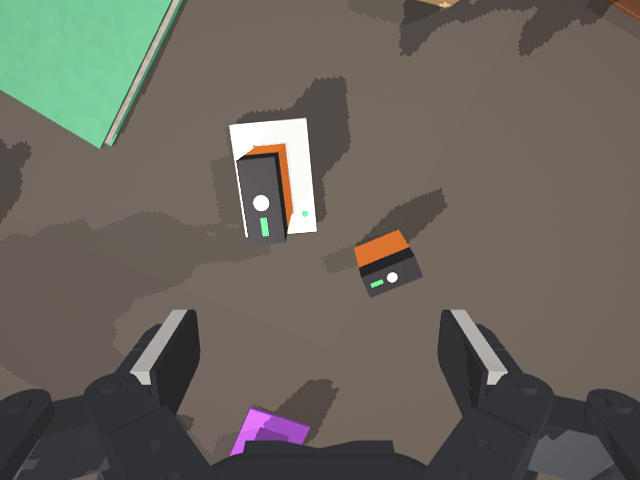

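```bash
python3 -m crank '[[[0,0,0],[0,0,0],0.0854],[[0,0,0],[0,0,0],0.0854],[[0,0,0],[0,0,0],0.0854],[[0,0,0],[0,0,0],0.0854],[[0,0,0],[0,0,0],0.0854],[[0,0,0],[0,0,0],0.0854],[[0,0,0],[0,0,0],0.0854],[[0,0,0],[0,0,0],0.0854]]'
cat > lw.py <<'E'
from h import *
from rig import sensors,viewer
s=sensors.state();plan(s,[549.4,-215.4,66],211.1)
c=viewer.read_camera('wrist');pickle.dump((s,c),open('w1.pkl','wb'))
T=wristT(s,c);W=cloud(c,T);Q=W[(W[...,2]>88)&(W[...,2]<105)&(abs(W[...,0]-550)<50)&(abs(W[...,1]+216)<50)]
print(len(Q),cv2.minAreaRect(np.ascontiguousarray(Q[:,:2],dtype=np.float32)),np.median(Q[:,2]))
E
python3 lw.py
```

```text
time_s: 3.2
tool_pos: [508.7, -214.1, 210.3]
eef_rot: [[0.431, -0.902, 0.0], [-0.902, -0.431, 0.0], [-0.0, -0.0, -1.0]]
wrist_force: [-0.6, -0.1, -0.4]
width: 85.3
rot [-0.     0.    -0.097] shift m [ 0.0187 -0.0361  0.1443]
3400 ((549.3209838867188, -215.07656860351562), (24.282005310058594, 56.30915451049805), 31.176210403442383) 95.26269402411268
```

```bash
python3 -m crank '[[[0,0,-0.05],[0.01,-0.018,0.005],0.0854],[[0,0,-0.098],[0.0187,-0.0361,0.015],0.0854],[[0,0,-0.098],[0.0187,-0.0361,0.04],0.0854],[[0,0,-0.098],[0.0187,-0.0361,0.07],0.0854],[[0,0,-0.098],[0.0187,-0.0361,0.1],0.0854],[[0,0,-0.098],[0.0187,-0.0361,0.125],0.0854],[[0,0,-0.098],[0.0187,-0.0361,0.14],0.0854],[[0,0,-0.098],[0.0187,-0.0361,0.145],0.0854]]'
python3 lw.py
```

```text
time_s: 4.25
tool_pos: [548.9, -215.2, 64.5]
eef_rot: [[0.517, -0.856, -0.001], [-0.856, -0.517, 0.001], [-0.001, 0.001, -1.0]]
wrist_force: [-0.4, 0.4, 0.4]
width: 85.6
rot [0.001 0.001 0.001] shift m [ 0.0004 -0.0003 -0.0015]
16897 ((551.6589965820312, -215.2702178955078), (100.9729232788086, 61.036903381347656), 5.740080833435059) 95.26296176485738
```

```bash
python3 -m crank '[[[0,0,0],[0,0,0],0.02],[[0,0,0],[0,0,0],0.02],[[0,0,0],[0,0,0],0.02],[[0,0,0],[0,0,0],0.02],[[0,0,0],[0,0,0],0.02],[[0,0,0],[0,0,0],0.02],[[0,0,0],[0,0,0],0.02],[[0,0,0],[0,0,0],0.02]]' 60
```

```text
time_s: 5.3
tool_pos: [549.8, -215.7, 66.0]
eef_rot: [[0.517, -0.856, 0.001], [-0.856, -0.517, -0.001], [0.001, -0.0, -1.0]]
wrist_force: [-0.9, 0.4, 5.2]
width: 23.2
```

```bash
python3 -m crank '[[[0,0,0],[0,0,-0.005],0.02],[[0,0,0],[0,0,-0.015],0.02],[[0,0,0],[0,0,-0.035],0.02],[[0,0,0],[0,0,-0.06],0.02],[[0,0,0],[0,0,-0.085],0.02],[[0,0,0],[0,0,-0.11],0.02],[[0,0,0],[0,0,-0.125],0.02],[[0,0,0],[0,0,-0.13],0.02]]'
python3 - <<'E'
from h import *
from rig import sensors,viewer
s=sensors.state();plan(s,[559.8,155,195],184.6);print(s['width'])
c=viewer.read_camera('wrist');pickle.dump((s,c),open('w2.pkl','wb'));cv2.imwrite('pics/w2.png',c['img'][:,:,::-1])
E
```

```text
time_s: 6.3
tool_pos: [549.8, -215.5, 196.2]
eef_rot: [[0.517, -0.856, 0.001], [-0.856, -0.517, -0.0], [0.001, -0.001, -1.0]]
wrist_force: [0.2, 0.1, -2.3]
width: 23.0
rot [-0.001 -0.001  0.463] shift m [-0.3119 -0.2002  0.0011]
23.02685537065501
```

View pics/w2.png

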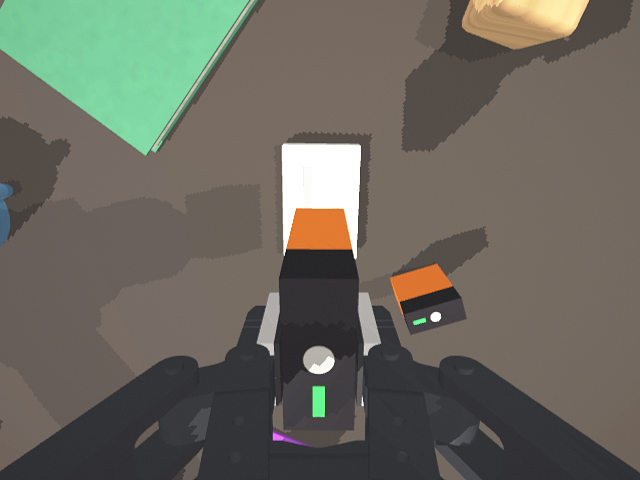

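The wrist picture shows the warmer held upright between the pads, with its top at about (319,390) and the empty dock behind it at (320,185).

```bash
cat > held.py <<'E'
from h import *
s,c=pickle.load(open('w2.pkl','rb'))
P=cloud(c,np.array(c['hand_eye']))
Q=P[(P[...,2]>-36)&(P[...,2]<-24)&(abs(P[...,1])<12.5)&(abs(P[...,0])<50)]
print(np.percentile(Q[:,2],[5,50,95]),Q[:,0].min(),Q[:,0].max())
# front wide/narrow face (tool +x side)
for lo,hi in [(-22,-12),(-12,0),(0,15),(15,30),(30,45),(45,58)]:
    q=P[(P[...,2]>lo)&(P[...,2]<hi)&(abs(P[...,1])<15)&(P[...,0]>15)&(P[...,0]<45)]
    if len(q): print(lo,hi,len(q),np.median(q[:,0]).round(2),q[:,1].min().round(1),q[:,1].max().round(1))
E
python3 held.py
```

```text
[-30.33711866 -29.25070592 -28.07511732] -29.385768139855585 28.26741283336817
-22 -12 851 27.5 -12.6 11.3
-12 0 809 27.48 -12.5 11.5
0 15 782 27.46 -12.5 11.5
15 30 600 27.44 -12.3 11.6
30 45 474 27.41 -12.4 11.6
45 58 333 27.4 -12.3 11.7
```

```bash
python3 -m crank '[[[0,0,0.02],[-0.012,-0.0076,-0.012],0.02],[[0,0,0.06],[-0.04,-0.0254,-0.03],0.02],[[0,0,0.11],[-0.08,-0.0507,-0.05],0.02],[[0,0,0.17],[-0.124,-0.0787,-0.064],0.02],[[0,0,0.22],[-0.168,-0.1066,-0.064],0.02],[[0,0,0.27],[-0.212,-0.1345,-0.064],0.02],[[0,0,0.32],[-0.256,-0.1624,-0.064],0.02],[[0,0,0.37],[-0.294,-0.1865,-0.064],0.02]]'
python3 - <<'E'
from h import *
from rig import sensors,viewer
s=sensors.state();plan(s,[560,240,260],184.6);print(s['width'],s['qvel'])
E
```

```text
time_s: 7.35
tool_pos: [556.1, 134.6, 258.0]
eef_rot: [[0.172, -0.985, -0.002], [-0.985, -0.172, -0.0], [-0.0, 0.002, -1.0]]
wrist_force: [1.0, -0.2, -1.5]
width: 23.1
rot [0.002 0.    0.092] shift m [-0.1032 -0.022  -0.002 ]
23.148167717967613 [35.947078    9.81850997 14.03969607  4.21826622 -0.33867354 58.55159857]
```

```bash
python3 -m crank '[[[0,0,0.03],[-0.03,-0.006,0],0.02],[[0,0,0.06],[-0.06,-0.013,0],0.02],[[0,0,0.09],[-0.088,-0.018,0],0.02],[[0,0,0.093],[-0.105,-0.022,0],0.02],[[0,0,0.093],[-0.105,-0.022,0],0.02],[[0,0,0.093],[-0.105,-0.022,0],0.02],[[0,0,0.093],[-0.105,-0.022,0],0.02],[[0,0,0.093],[-0.105,-0.022,0],0.02]]'
python3 - <<'E'
from h import *
from rig import sensors,viewer
s=sensors.state()
c=viewer.read_camera('wrist');pickle.dump((s,c),open('w3.pkl','wb'));cv2.imwrite('pics/w3.png',c['img'][:,:,::-1])
W=cloud(c,wristT(s,c))
for a,b in [(94,104),(30,90)]:
    Q=W[(W[...,2]>a)&(W[...,2]<b)&(abs(W[...,0]-560)<50)&(abs(W[...,1]-155)<45)]
    print(len(Q),cv2.minAreaRect(np.ascontiguousarray(Q[:,:2],dtype=np.float32)),np.median(Q[:,2]))
    print(np.percentile(Q,[1,99],axis=0))
E
```

```text
time_s: 8.35
tool_pos: [560.6, 239.1, 259.5]
eef_rot: [[0.079, -0.997, 0.0], [-0.997, -0.079, 0.0], [-0.0, -0.0, -1.0]]
wrist_force: [0.2, -1.0, -2.9]
width: 23.2
1044 ((559.4584350585938, 159.4410858154297), (31.928213119506836, 69.08558654785156), 4.74722957611084) 99.60077474888507
[[541.71806515 124.50622468  96.81600609]
 [577.64288616 193.67481607 103.64234486]]
1173 ((559.9429321289062, 157.10342407226562), (32.37499237060547, 58.45280075073242), 5.077915191650391) 59.409448374743704
[[543.20943599 127.18439628  32.85178268]
 [576.52240895 186.92270538  89.49322928]]
```

View pics/w3.png

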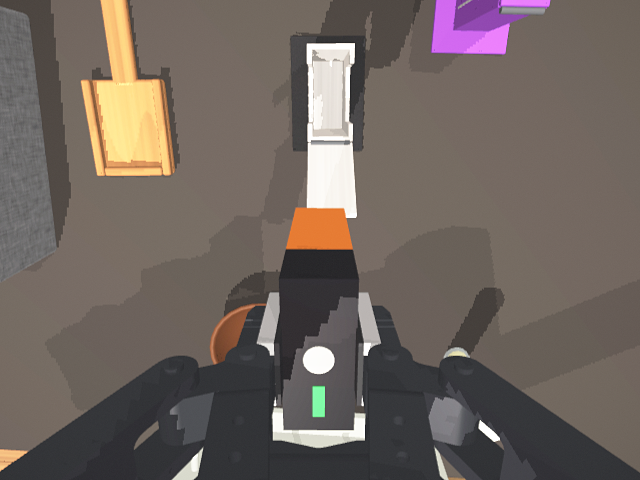

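The wrist picture shows the silver case's open mouth at (331,90) with the lid leaning towards the camera bottom at (330,180). The warmer is held in front of it.

Run:
```python
from h import *
s,c=pickle.load(open('w3.pkl','rb'));W=cloud(c,wristT(s,c))
a=np.radians(4.75);X=np.array([np.cos(a),np.sin(a)]);Y=np.array([-np.sin(a),np.cos(a)])
D=W[...,:2]-[559.5,155];u=D@X;v=D@Y;z=W[...,2]
m=(z>96.5)&(z<101.5)&(abs(u)<25)&(abs(v)<45)
m&=c['img'].min(-1)>60
for lo,hi in [(-34,-29),(-28,-20),(20,26),(26,31)]:
    k=m&(v>lo)&(v<hi); print('v',lo,hi,k.sum(),u[k].min().round(2),u[k].max().round(2))
k=m&(abs(u)<12)&(v<-20);print('end wall v',np.percentile(v[k],[0,2,50,98,100]).round(2))
k=m&(abs(u)<12)&(v>20);print('hinge wall v',np.percentile(v[k],[0,2,50,98,100]).round(2))
# side-wall direction
for sgn in (-1,1):
    k=m&(u*sgn>10)&(abs(abs(v)-25)<7); 
    for lo,hi in [(-32,-25),(-25,-20),(20,25),(25,30)]:
        kk=k&(v>lo)&(v<hi); print(sgn,lo,hi,kk.sum(),np.percentile(u[kk],[2,98]).round(2) if kk.sum() else '')
l=(z>108)&(z<175)&(abs(u)<20)&(v>20)&(v<90)
p=np.polyfit(v[l],z[l],1);print('lid',l.sum(),'angle',np.pi-np.arctan(p[0]) if p[0]>0 else p,v[l].max(),z[l].max(),'z at v=32',np.polyval(p,32))
```

```text
v -34 -29 95 -15.38 16.18
v -28 -20 209 -15.56 16.27
v 20 26 51 -15.3 16.06
v 26 31 75 -15.49 16.08
end wall v [-30.11 -30.05 -28.54 -26.82 -26.77]
hinge wall v [30.87 30.96 33.   36.47 37.16]
-1 -32 -25 61 [-15.48 -10.05]
-1 -25 -20 41 [-15.53 -12.69]
-1 20 25 23 [-15.27 -12.47]
-1 25 30 32 [-15.39 -12.51]
1 -32 -25 73 [10.14 16.22]
1 -25 -20 38 [13.52 16.27]
1 20 25 19 [13.88 16.05]
1 25 30 28 [13.89 16.07]
lid 2679 angle 2.2705040208324014 77.56049425338297 149.27138269031735 z at v=32 96.75517505562627
```

Run:
```python
from h import *
from rig import sensors
plan(sensors.state(),[559.85,156.4,171],184.75)
```

```text
rot [-0.     0.    -0.003] shift m [0.0826 0.0073 0.0885]
```

```bash
python3 -m crank '[[[0,0,-0.003],[0.02,0.002,0],0.02],[[0,0,-0.003],[0.05,0.0045,0],0.02],[[0,0,-0.003],[0.072,0.0065,0.005],0.02],[[0,0,-0.003],[0.0826,0.0073,0.02],0.02],[[0,0,-0.003],[0.0826,0.0073,0.045],0.02],[[0,0,-0.003],[0.0826,0.0073,0.07],0.02],[[0,0,-0.003],[0.0826,0.0073,0.085],0.02],[[0,0,-0.003],[0.0826,0.0073,0.0885],0.02]]'
python3 - <<'E'
from h import *
from rig import sensors,viewer
s=sensors.state()
plan(s,[559.85,156.4,160],184.75)
r=[]
for n in ['wrist','scene','top']:
    c=viewer.read_camera(n);i=c['img'][:,:,::-1]
    if n=='scene': i=cv2.resize(i[170:270,290:400],(440,400),interpolation=cv2.INTER_CUBIC)
    if n=='top': i=cv2.resize(i[200:290,230:329],(440,400),interpolation=cv2.INTER_CUBIC)
    if n=='wrist': i=cv2.resize(i[130:480],(0,0),fx=.6,fy=.6);cv2.imwrite('pics/w4.png',i);pickle.dump((s,c),open('w4.pkl','wb'))
    else: r.append(i)
cv2.imwrite('pics/st4.png',cv2.resize(np.hstack(r),(800,364)))
E
```

```text
time_s: 9.4
tool_pos: [559.0, 156.4, 169.8]
eef_rot: [[0.083, -0.997, -0.002], [-0.997, -0.083, -0.0], [0.0, 0.002, -1.0]]
wrist_force: [-0.1, -0.1, -2.1]
width: 23.1
rot [ 0.002 -0.     0.   ] shift m [ 0.0001 -0.0009  0.0098]
```

View pics/st4.png

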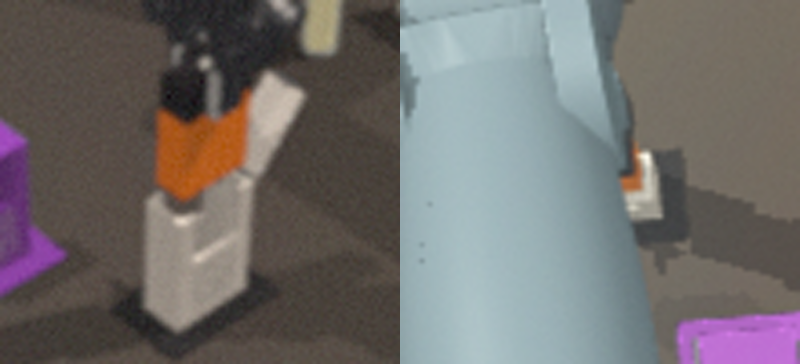

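View pics/w4.png

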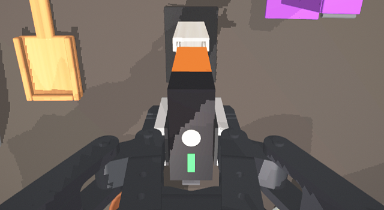

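The scene crop (left) shows the warmer's foot just above the case mouth. The wrist view shows the case's front rim at (190,35) beyond the slab, so I'll measure the offset in the tool frame.

Run:
```python
from h import *
s,c=pickle.load(open('w4.pkl','rb'));P=cloud(c,np.array(c['hand_eye']))
x,y,z=P[...,0],P[...,1],P[...,2]
for lo,hi in [(0,20),(20,40),(40,56)]:
    k=(z>lo)&(z<hi)&(abs(y)<15)&(x>20)&(x<35); print('warmer',np.median(x[k]).round(2),np.percentile(y[k],[1,99]).round(2))
k=(z>67)&(z<74)&(abs(y)<25)&(x>10)&(x<45)
print('rim',k.sum(),np.percentile(x[k],[1,50,99]).round(2),np.percentile(y[k],[1,99]).round(2),np.median(z[k]))
k&=(x>26)
print('rim',k.sum(),np.percentile(x[k],[1,50,99]).round(2),np.percentile(y[k],[1,99]).round(2))
```

```text
warmer 27.11 [-12.14  11.33]
warmer 27.09 [-12.03  11.52]
warmer 27.05 [-11.91  11.61]
rim 595 [19.57 29.58 31.75] [-16.75  15.01] 70.71123329891458
rim 467 [26.11 30.13 31.78] [-16.74  14.91]
```

Run:
```python
from h import *
from rig import sensors,viewer
s=sensors.state();print(s['tool_pos'],s['wrist_force'])
c=viewer.read_camera('wrist');P=cloud(c,np.array(c['hand_eye']))
x,y,z=P[...,0],P[...,1],P[...,2]
k=(z>20)&(z<56)&(abs(y)<15)&(x>20)&(x<35); print('warmer',np.median(x[k]).round(2),np.percentile(y[k],[1,99]).round(2))
k=(z>67)&(z<74)&(abs(y)<25)&(x>26)&(x<45)
print('rim',k.sum(),np.percentile(x[k],[1,50,99]).round(2),np.percentile(y[k],[1,99]).round(2))
```

```text
[560.25703813 156.97253652 171.50634147] [ 0.76243487 -0.02591356 -1.50038375]
warmer 27.06 [-11.97  11.51]
rim 459 [26.31 30.23 32.08] [-15.21  16.55]
```

```bash
python3 -m crank '[[[0,0,0],[0.0008,0.0006,0],0.02],[[0,0,0],[0.0008,0.0006,0.003],0.02],[[0,0,0],[0.0008,0.0006,0.007],0.02],[[0,0,0],[0.0008,0.0006,0.011],0.02],[[0,0,0],[0.0008,0.0006,0.015],0.02],[[0,0,0],[0.0008,0.0006,0.019],0.02],[[0,0,0],[0.0008,0.0006,0.023],0.02],[[0,0,0],[0.0008,0.0006,0.025],0.02]]'
```

```text
time_s: 10.6
tool_pos: [559.1, 156.1, 145.4]
eef_rot: [[0.084, -0.997, -0.0], [-0.997, -0.084, -0.0], [-0.0, 0.0, -1.0]]
wrist_force: [-0.4, -0.4, -1.7]
width: 23.1
```

```bash
python3 -m crank '[[[0,0,0],[0,0,0.006],0.02],[[0,0,0],[0,0,0.014],0.02],[[0,0,0],[0,0,0.022],0.02],[[0,0,0],[0,0,0.03],0.02],[[0,0,0],[0,0,0.038],0.02],[[0,0,0],[0,0,0.046],0.02],[[0,0,0],[0,0,0.052],0.02],[[0,0,0],[0,0,0.055],0.02]]'
python3 -c "
from rig import sensors;s=sensors.state();print(s['torque'])"
```

```text
time_s: 11.6
tool_pos: [559.1, 156.1, 90.3]
eef_rot: [[0.084, -0.997, -0.0], [-0.997, -0.084, -0.0], [-0.0, 0.0, -1.0]]
wrist_force: [-0.1, -0.5, -1.1]
width: 23.3
[0.06385659 0.02566806 0.01334433]
```

```bash
python3 -m crank '[[[0,0,0],[0,0,0.004],0.02],[[0,0,0],[0,0,0.009],0.02],[[0,0,0],[0,0,0.013],0.02],[[0,0,0],[0,0,0.017],0.02],[[0,0,0],[0,0,0.020],0.02],[[0,0,0],[0,0,0.022],0.02],[[0,0,0],[0,0,0.0235],0.02],[[0,0,0],[0,0,0.0235],0.02]]'
python3 -c "
from rig import sensors;s=sensors.state();print(s['torque'])"
```

```text
time_s: 12.6
tool_pos: [559.2, 156.2, 67.2]
eef_rot: [[0.083, -0.997, -0.0], [-0.997, -0.083, 0.0], [-0.0, 0.0, -1.0]]
wrist_force: [-0.9, -0.4, -1.5]
width: 23.0
[-0.05158546 -0.02360261 -0.02348994]
```

```bash
python3 -m crank '[[[0,0,0],[0,0,0.0005],0.02],[[0,0,0],[0,0,0.001],0.02],[[0,0,0],[0,0,0.001],0.02],[[0,0,0],[0,0,0.001],0.06],[[0,0,0],[0,0,0.001],0.06],[[0,0,0],[0,0,0.001],0.06],[[0,0,0],[0,0,0.001],0.06],[[0,0,0],[0,0,0.001],0.06]]'
python3 - <<'E'
from h import *
from rig import sensors,viewer
s=sensors.state()
c=viewer.read_camera('wrist');cv2.imwrite('pics/w5.png',c['img'][:,:,::-1]);P=cloud(c,wristT(s,c))
k=(abs(P[...,0]-559.5)<10)&(abs(P[...,1]-156)<22)&(P[...,2]>80)&(P[...,2]<112)
print(k.sum(),np.percentile(P[k][:,2],[5,50,95]))
E
```

```text
time_s: 13.6
tool_pos: [559.3, 156.1, 66.3]
eef_rot: [[0.083, -0.997, -0.0], [-0.997, -0.083, 0.0], [-0.0, -0.0, -1.0]]
wrist_force: [-0.2, -0.6, 0.2]
width: 60.1
7577 [95.38331609 96.28287317 97.19416526]
```

View pics/w5.png

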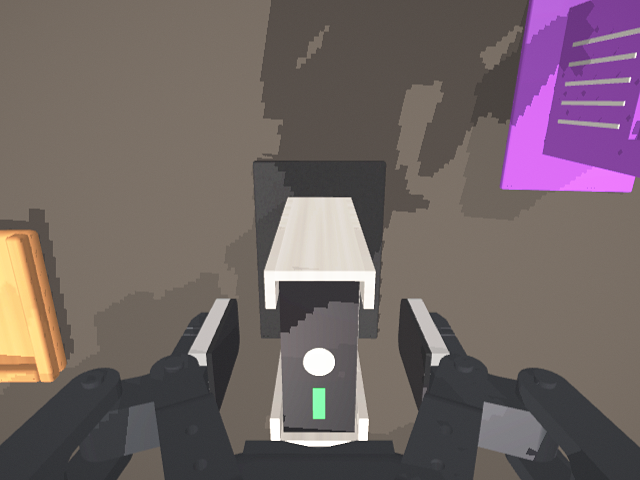

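The warmer is home: its top measures 96.3 mm (96 expected) and it sits square between the end walls at (318,360). Next I'll retract, close the fingers and go behind the lid.

```bash
python3 -m crank '[[[0,0,0],[0,0,-0.008],0.06],[[0,0,0],[0,0,-0.03],0.06],[[0,0,0],[0,0,-0.06],0.06],[[0,0,0],[0,0,-0.09],0.06],[[0,0,0],[0,0,-0.115],0.03],[[0,0,0],[-0.01,0,-0.125],0],[[0,0,0],[-0.04,0,-0.125],0],[[0,0,0],[-0.07,0,-0.125],0]]'
```

```text
time_s: 14.65
tool_pos: [553.1, 227.0, 191.1]
eef_rot: [[0.083, -0.997, -0.0], [-0.997, -0.083, 0.0], [-0.0, 0.0, -1.0]]
wrist_force: [-1.5, 0.2, -0.3]
width: -0.0
```

```bash
python3 -m crank '[[[0,0,0],[-0.03,0,0],0],[[0,0,0],[-0.046,0,0],0],[[0,0,0],[-0.046,0,0.005],0],[[0,0,0],[-0.046,0,0.02],0],[[0,0,0],[-0.046,0,0.04],0],[[0,0,0],[-0.046,0,0.06],0],[[0,0,0],[-0.046,0,0.068],0],[[0,0,0],[-0.046,0,0.068],0]]'
python3 - <<'E'
from h import *
from rig import sensors,viewer
s=sensors.state()
c=viewer.read_camera('scene');i=c['img'][:,:,::-1]
cv2.imwrite('pics/s6.png',cv2.resize(i[130:280,280:440],(640,600),interpolation=cv2.INTER_CUBIC))
c=viewer.read_camera('wrist');cv2.imwrite('pics/w6.png',c['img'][:,:,::-1]);pickle.dump((s,c),open('w6.pkl','wb'))
E
```

```text
time_s: 15.65
tool_pos: [549.0, 270.8, 122.3]
eef_rot: [[0.083, -0.997, -0.002], [-0.997, -0.083, -0.001], [0.001, 0.002, -1.0]]
wrist_force: [0.1, -0.3, -0.2]
width: -0.3
```

View pics/s6.png

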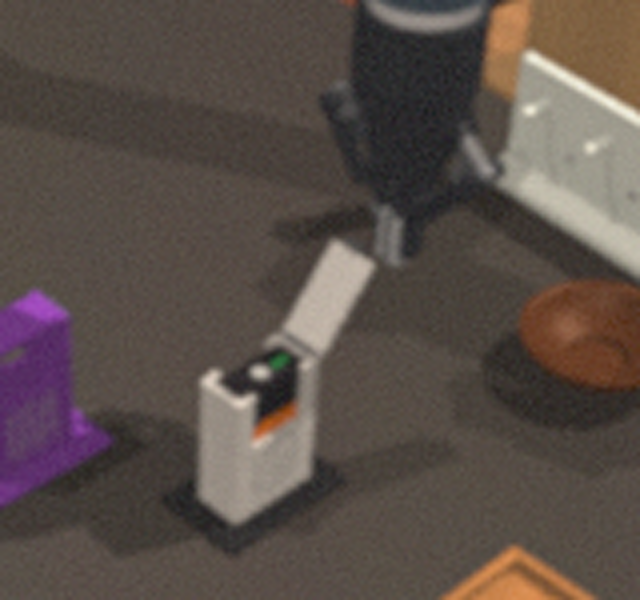

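View pics/w6.png

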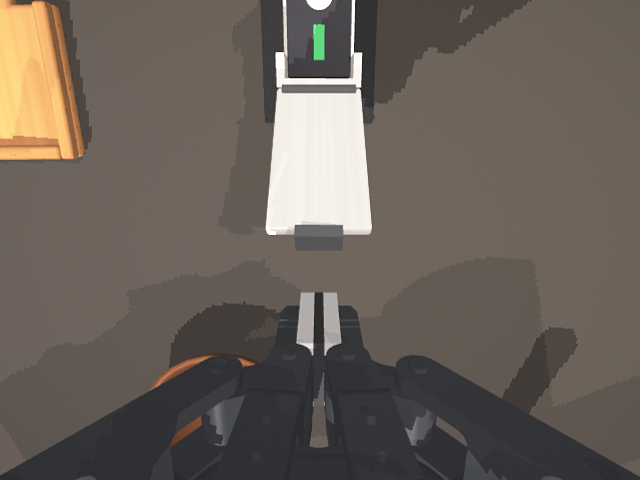

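The scene crop shows the fingers at (395,235) behind the lid's free edge at (350,255), with the warmer home. The wrist view agrees: lid edge at (318,232), fingers at (318,310). Now I'll sweep it over.

```bash
python3 -m crank '[[[0,0,0],[0.008,0,0],0],[[0,0,0],[0.018,0,0],0],[[0,0,0],[0.028,0,0],0],[[0,0,0],[0.038,0,0],0],[[0,0,0],[0.048,0,0],0],[[0,0,0],[0.058,0,0],0],[[0,0,0],[0.067,0,0],0],[[0,0,0],[0.074,0,0],0]]'
python3 - <<'E'
from h import *
from rig import sensors,viewer
c=viewer.read_camera('scene');i=c['img'][:,:,::-1]
cv2.imwrite('pics/s7.png',cv2.resize(i[130:280,280:440],(640,600),interpolation=cv2.INTER_CUBIC))
E
```

```text
time_s: 16.75
tool_pos: [556.0, 197.6, 123.8]
eef_rot: [[0.083, -0.997, 0.001], [-0.997, -0.083, 0.001], [-0.001, -0.001, -1.0]]
wrist_force: [-0.5, 1.1, 1.5]
width: 0.2
```

View pics/s7.png

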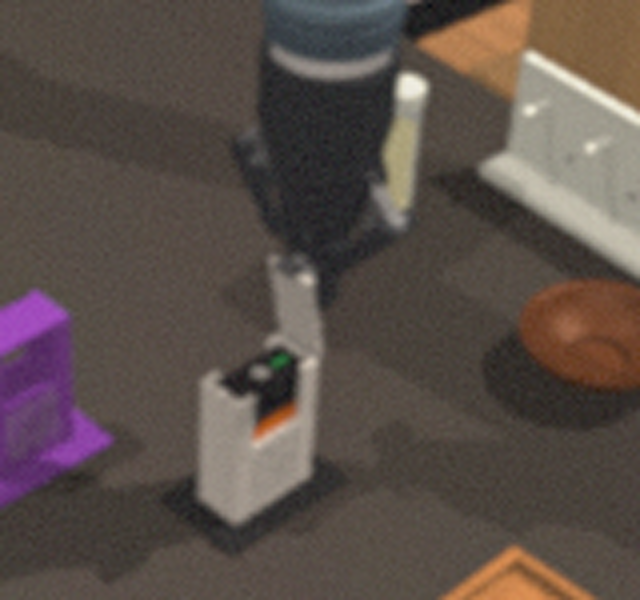

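The lid is about upright, at scene crop (298,300). I'll carry it over and downward.

```bash
python3 -m crank '[[[0,0,0],[0.007,0,0],0],[[0,0,0],[0.014,0,0],0],[[0,0,0],[0.021,0,0.001],0],[[0,0,0],[0.028,0,0.004],0],[[0,0,0],[0.035,0,0.008],0],[[0,0,0],[0.042,0,0.011],0],[[0,0,0],[0.048,0,0.014],0],[[0,0,0],[0.051,0,0.0155],0]]'
python3 - <<'E'
from h import *
from rig import sensors,viewer
c=viewer.read_camera('scene');i=c['img'][:,:,::-1]
cv2.imwrite('pics/s8.png',cv2.resize(i[130:280,280:440],(640,600),interpolation=cv2.INTER_CUBIC))
E
```

```text
time_s: 17.8
tool_pos: [559.9, 146.7, 107.5]
eef_rot: [[0.083, -0.997, -0.0], [-0.997, -0.083, -0.0], [0.0, 0.0, -1.0]]
wrist_force: [0.0, 0.1, 0.2]
width: -0.3
```

View pics/s8.png

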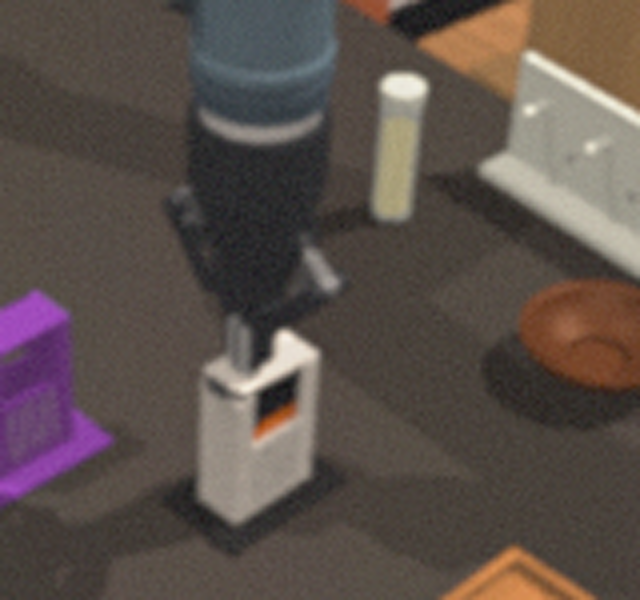

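Nearly shut: the lid is on the rim at crop (270,365). I'll press down gently, slightly farther towards the free edge.

```bash
python3 -m crank '[[[0,0,0],[0.006,0,0],0],[[0,0,0],[0.01,0,0.001],0],[[0,0,0],[0.01,0,0.002],0],[[0,0,0],[0.01,0,0.003],0],[[0,0,0],[0.01,0,0.004],0],[[0,0,0],[0.01,0,0.0045],0],[[0,0,0],[0.01,0,0.005],0],[[0,0,0],[0.01,0,0.005],0]]'
```

```text
time_s: 18.85
tool_pos: [560.9, 137.3, 103.1]
eef_rot: [[0.084, -0.996, 0.0], [-0.996, -0.084, 0.0], [-0.0, -0.0, -1.0]]
wrist_force: [-0.9, -0.6, 3.3]
width: -0.2
```

```bash
python3 -m crank '[[[0,0,0],[0,0,0.0005],0],[[0,0,0],[0,0,0.001],0],[[0,0,0],[0,0,0.0013],0],[[0,0,0],[0,0,0.0013],0],[[0,0,0],[0,0,0.0013],0],[[0,0,0],[0,0,0.0013],0],[[0,0,0],[0,0,0.0013],0],[[0,0,0],[0,0,0.0013],0]]'
```

```text
time_s: 19.85
tool_pos: [561.0, 137.3, 102.8]
eef_rot: [[0.084, -0.996, 0.001], [-0.996, -0.084, 0.0], [-0.0, -0.001, -1.0]]
wrist_force: [-3.6, -0.7, 10.0]
width: 0.2
```

```bash
python3 -m crank '[[[0,0,0],[0,0,-0.01],0],[[0,0,0],[0,0,-0.03],0],[[0,0,0],[0,0,-0.06],0],[[0,0,0],[-0.01,0,-0.09],0],[[0,0,0],[-0.04,0,-0.12],0],[[0,0,0],[-0.07,0,-0.13],0],[[0,0,0],[-0.09,0,-0.13],0],[[0,0,0],[-0.09,0,-0.13],0]]'
python3 - <<'E'
from h import *
from rig import sensors,viewer
c=viewer.read_camera('scene');i=c['img'][:,:,::-1]
cv2.imwrite('pics/s9.png',cv2.resize(i[130:280,280:440],(640,600),interpolation=cv2.INTER_CUBIC))
s=sensors.state();print(s['tool_pos'],s['wrist_force'])
c=viewer.read_camera('wrist');cv2.imwrite('pics/w9.png',c['img'][:,:,::-1])
W=cloud(c,wristT(s,c));a=np.radians(4.75);D=W[...,:2]-[560,156.9]
u=D@[np.cos(a),np.sin(a)];v=D@[-np.sin(a),np.cos(a)];z=W[...,2]
k=(abs(u)<12)&(v<28)&(v>-29)&(z>90)&(z<130);p=np.polyfit(v[k],z[k],1);print(k.sum(),'lid slope rad',-p[0],'z at hinge/edge',np.polyval(p,[32,-32]))
E
```

```text
time_s: 20.85
tool_pos: [552.8, 227.8, 230.6]
eef_rot: [[0.086, -0.996, -0.001], [-0.996, -0.086, -0.001], [0.0, 0.001, -1.0]]
wrist_force: [-0.6, 0.0, 0.0]
width: 0.2
[552.79834754 226.79238581 230.39292059] [ 0.42159531  0.03736007 -0.57093785]
3628 lid slope rad -0.0016389916854296302 z at hinge/edge [103.53812423 103.43322877]
```

View pics/s9.png

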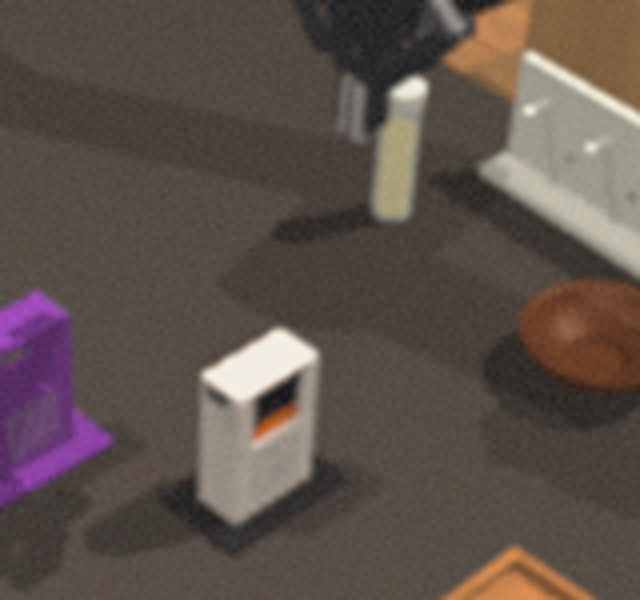

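View pics/w9.png

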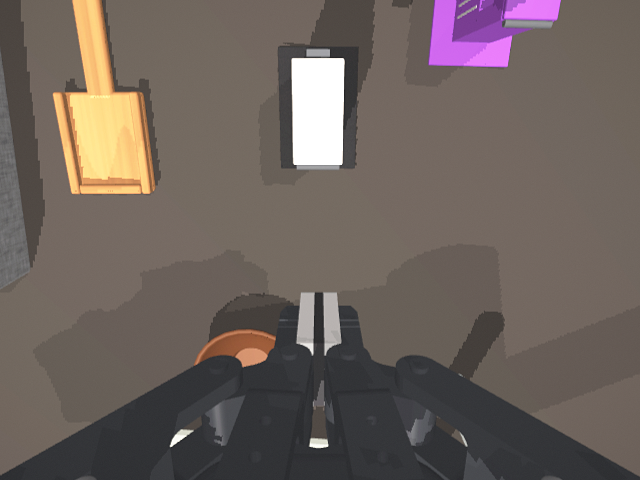

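The lid lies flat on the case at wrist (318,110): slope about 0 rad, top at 103.5 mm (103 expected). The robot is clear, so I'm handing in.

```bash
python3 -c "
from rig import robot;print(robot.finish_job())"
```

```text
the job is handed in; nothing more can be done
None
```

The warmer is in the silver case, foot first with the black end up, and the lid is shut. I handed the job in at about 21 s; no verdict was reported.

- **What I did:** I lifted the larger orange slab out of the dock and lined it up over the mouth with the wrist camera. It went down with no sign of jamming. After letting go, I swept the lid over from behind with the closed fingers and pressed it down with about 10 N.
- **Warmer:** before the lid was closed, its top measured 96.3 mm high (96 mm expected when fully home).
- **Lid:** after I backed the arm off, its slope measured under 0.002 rad and its top 103.5 mm high (103 mm expected).
- **Arm:** it stood clear of everything, with the wrist force near zero.
- **Bystanders:** I saw no contact with any of them, or with the look-alikes. I checked this only by eye in the last pictures, which did not cover the whole table.
- **Disagreements:** the overhead and wrist cameras differed by about 2 mm on the case's position along y. I used the wrist value, and the insertion went smoothly with it. No check failed.

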